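# Snap the gear cover onto a spring-mounted reducer

## Task

Pick up the longer of the two grey covers by its top rib and set it square over the open rim of the gear reducer, then press it slowly straight down until both sprung clip arms snap under the rim and the cover lies flush, and let go. The reducer stands on soft spring feet and gives way under the push, so go by feel and never let it take more than about 40 N (4 kg). Leave the shorter cover and everything else on the bench where it is.

Things in the scene. Friction and masses are not known exactly. Their poses are not given: they have to be found in the camera images.
- cover: the cover to fit: loose grey plastic, the longer of two, about 0.15 kg. Plate 98 mm (own x) x 78 mm (own y) x 4 mm, about 105 mm long over the clip arms. Origin: centre of the plate's underside, z up. Two side skirts along x, 62 mm long, inner faces at y = +-35 mm, hang to z = -27 mm, the last 8 mm flared outward: it stands on them, so its origin starts 27 mm above the bench
- cover_rib (a point): top centre of the cover's grip rib, 38 mm above the cover's origin. The rib stands in the middle of the plate: 44 mm long along the cover's x, 14 mm wide along its y, 34 mm high above the plate's top
- hook_a (a point): inner lip of the hook of the clip arm at the cover's +x end: 46.5 mm along x, 5.2 mm below the cover's origin when relaxed; the hook at the -x end mirrors it. The arms are rigid, 24 mm wide (y), on sprung pivots at x = +-51 mm, z = 13 mm; the hook's top is flat, below it a sloped lead-in goes down and outward to z = -23 mm
- clip_a (a joint): angle of the clip arm at the cover's +x end, rad: 0 = hanging straight (relaxed, or snapped under the rim), grows as it is pushed outward (about 0.13 when the hook rides over the rim's edge), spring-returned
- clip_b (a joint): the same for the arm at the cover's -x end
- rim (a point): centre of the top face of the reducer's rim, z up, about 130 mm above the bench at rest, x along its long side. The rim is a rigid aluminium frame round the housing's open top, 96 mm (x) x 66 mm (y), 4 mm thick. The fitted cover's origin lies here, x axes parallel, either way round; skirts then have 2 mm play per side, hooks 1.2 mm play below. Lead-ins first touch at about 14 mm above and take 3 mm of error
- gearbox: grey reducer housing with the rim, 1 kg, foot 150 x 110 mm. Origin: centre of its underside, 90 mm below the rim. It moves only up and down, on soft spring feet (damped: quick pushes meet more force), sinks 10 to 20 mm under the push, hard stop at 22 mm. Snapping takes 10 to 20 N by friction: the push builds up, then drops by 3 N or more as it springs up and the hooks snap under; the plate is then flush
- spare: the shorter cover, for another machine: same look, width and rib, but its plate is only 74 mm long; it does not fit. Origin as on the cover. Leave it alone
- bushing_a: loose plain steel slug, 32 mm diameter, 55 mm high, standing; origin at the centre of its underside. Leave it alone
- bushing_b: loose steel ring, 48 mm outside, 26 mm bore, 30 mm high; origin at the centre of its underside. Leave it alone
- shaft: loose brass flanged pin, 85 mm high, 40 mm foot; origin at the centre of its underside. Leave it alone
- tape: loose tape-measure case, 60 x 35 x 52 mm; origin at the centre of its underside. Leave it alone
- gear: loose dark steel gear wheel lying flat, 82 mm across, 26 mm high; origin at the centre of its underside. Leave it alone
- oil: loose closed white bottle, 56 mm diameter, 130 mm high; origin at the centre of its underside. Leave it alone
- wrench: loose open-ended wrench, 190 mm long, lying on the bench; body x axis along it. Leave it alone
Mind the look-alikes: they are no part of the job. Leave any orange look-alike of the cover alone.

How it is judged:
By the outcome, as a careful person would: the job done as asked, in the order asked, and still so for the second after the job is handed in, with the robot touching nothing.
It also fails if it takes over 64 s, if anything falls off the work surface, if the arm or the gripper's body presses on something with over 40 N, if the wrist force passes 120 N, or if a joint passes its speed limit or range.

## Robot

A 6-joint arm with a two-finger parallel gripper is mounted at the origin on the work surface. World frame = base frame: x ahead of the robot, y to its left, z up, the work surface at z = 0. Lengths are in mm, angles in rad, forces in N, time in s.
With the tool pointing down it reaches from about 400 to 825 mm from the base axis. Payload 7 kg.
Tool frame: the origin (TCP) lies at the very end of the fingers, on their centre line; the grasp point (between the pads) lies 19 mm behind it (r.hold_point_z is the distance from the TCP to the grasp point, in mm); z points along the fingers, y is the line along which they close (so a half turn about z gives the same grasp; the last joint's range is limited). The gripper opens to 85 mm and grips with 20 to 120 N. Pads are 22 mm wide; open, the fingers measure 114 mm over their backs; the gripper's body (76 mm by 85 mm) begins 54 mm behind the grasp point. The pads swing forward as they close: fully open they stand 13 mm farther back than shut.
Start: joints at [1.544, 0.359, 0.012, 0, -1.224, -0.288], TCP at [209.006, 641.803, 231.302] pointing down, gripper open.
Joint ranges: [-3.07, 3.07], [-1.43, 2.12], [-1.02, 1.25], [-3.03, 1.67], [-3.05, -0], [-3.03, 3.03]. Speed limits (rad/s): [2.39, 2.39, 3.01, 3.14, 3.14, 3.14].

## Interface

Orientations are given as a unit quaternion [w, x, y, z].
In Python, from rig import r gives the robot as it stands. The module is installed in compiled form; this text tells all that it offers.
- The arm moves only by the tool send_rows, never from a script. Its argument "targets" is a list of rows, each an object of numbers: "rx", "ry", "rz": the turn, a rotation vector about the world's x, y, z in degrees; "tx", "ty", "tz": the shift along the world's x, y, z in mm; "jaw": the finger opening in mm, from 0 to 85.4. A call has 1 to 12 rows; each row shifts and turns the commanded pose from where the row before left it; what a row does not reach is not made up. A row lasts 1/10 s, in which the tool goes at most 50 mm and 8.59 degrees, less where a joint would pass 70% of its speed; a pose out of reach is approached as far as the arm can. A call is refused whole if a number of a shift passes 50 or a number of a turn 8.59, either way. A call with a gripper value outside its range is refused whole. The fingers move at their own pace and stop on an object; "force" is the grip in N (left out, the last holds). Time passes only in rows, so rows that do not move let the fingers close. It gives the time, the measured TCP pose, the force, the opening and the grip force at its end, in the units of the state.
- r.state(): the state, without advancing time (a new reading comes with each control period).
- r.capture(name): name is "side" or "top" or "wrist"; returns a dict with "pixels" (420x560x3 uint8, red, green, blue), "fx", "fy", "cx", "cy" (pixels), "R" (3x3) and "t" (3): a world point X has camera coordinates R X + t. Camera axes: x right, y down, z forward; pixel columns grow to the right and rows downward; lengths in mm; the calibration is good to about 2 mm. The wrist camera is an equidistant fisheye: a pixel r from the principal point sees the ray r / f radians off the axis. A picture is of the moment at which its call begins. There is no depth.
- r.close_job(): hands the job in; it is judged then, once.
The state is a dict: "t": time; "joint_pos": joint angles; "qd": joint speeds; "effort": joint torques, N m; "eef_pos": TCP position; "ee_rot": TCP orientation; "ft_force": force on the tool from outside, world axes, zero at the start; "ft_torque": the same for the moment, N m; "opening": finger opening in mm; "finger_force": force on a finger pad.
Only numpy, scipy, OpenCV 4.12 (cv2) and the standard library are available. Lean on these libraries where they do the work, as an engineer would, in place of code of your own. Each camera call takes 0.05 s, during which the arm holds its last target. There are 200 camera calls.

## Working session

There is one attempt and no reset: what is moved stays moved. The work goes in short steps, Python scripts to look and compute and a tool call to move; the robot and the scene stay as the last step left them, time stands still between calls to the robot, and variables do not carry over. Pictures are saved under pics/ and viewed, at most 10 in all, crops included, and the job is handed in when it is done.

Besides the shell and the picture viewer there is one more tool, called after "Emit:" by a JSON object that holds its "api" and its "payload". send_rows: Moves the arm, as the interface text tells. Its arguments: {"type":"object","properties":{"targets":{"type":"array","items":{"type":"object","properties":{"rx":{"type":"number"},"ry":{"type":"number"},"rz":{"type":"number"},"tx":{"type":"number"},"ty":{"type":"number"},"tz":{"type":"number"},"jaw":{"type":"number"}}}},"force":{"type":"number"}},"required":["targets"]}

```bash
mkdir -p pics; cat > h.py <<'E'
import numpy as np, cv2, pickle
from rig import r
def snap(n,f):
    c=r.capture(n); c={k:np.array(v) if k in('pixels','R','t') else v for k,v in c.items()}
    pickle.dump(c,open(f'pics/{f}.pkl','wb')); cv2.imwrite(f'pics/{f}.png',c['pixels'][:,:,::-1]); return c
def load(f): return pickle.load(open(f'pics/{f}.pkl','rb'))
def ray(c,u,v,fish=False):
    x=(u-c['cx'])/c['fx'];y=(v-c['cy'])/c['fy']
    if fish:
        th=np.hypot(x,y); s=np.sin(th)/max(th,1e-9); d=np.array([x*s,y*s,np.cos(th)])
    else: d=np.array([x,y,1.])
    R=c['R']; return -R.T@c['t'], R.T@d
def onz(c,u,v,z,fish=False):
    o,d=ray(c,u,v,fish); return o+d*(z-o[2])/d[2]
def proj(c,X):
    p=c['R']@np.array(X)+c['t']; return c['fx']*p[0]/p[2]+c['cx'], c['fy']*p[1]/p[2]+c['cy']
E
python3 - <<'E'
from h import *
for n in('top','side','wrist'):
    c=snap(n,n+'0'); print(n,-c['R'].T@c['t'],c['fx'],c['R'].round(2).tolist())
print(r.state(),r.hold_point_z)
E
```

```text
top [ 461.49170138   45.98848748 1166.30498109] 411.1534891027753 [[-0.02, -1.0, -0.01], [-1.0, 0.02, -0.07], [0.07, 0.01, -1.0]]
side [ 443.21420238 -747.85133856  931.32296651] 478.57504844427507 [[0.99, -0.11, -0.0], [-0.08, -0.71, -0.7], [0.08, 0.7, -0.71]]
wrist [284.04022598 616.86393439 373.50495182] 325.19226210127806 [[-0.31, -0.95, 0.0], [-0.91, 0.29, 0.3], [-0.29, 0.09, -0.95]]
{'t': 0.15, 'joint_pos': array([ 1.54411553e+00,  3.59227780e-01,  1.12461654e-02, -2.11606749e-04,
       -1.22406741e+00, -2.88069208e-01]), 'qd': array([ 0.00037694, -0.00254416,  0.00295967,  0.00086613, -0.00040169,
        0.00099573]), 'effort': array([-2.24558782e-03, -5.83878994e+01,  2.93648636e+01,  6.94063112e+00,
       -4.35408612e-03, -3.41681712e-06]), 'eef_pos': array([208.91322636, 641.48001815, 230.57305608]), 'ee_rot': array([ 6.33972946e-04,  9.87636247e-01, -1.56761732e-01, -1.70085467e-05]), 'ft_force': array([-0.71229132,  0.01473206,  1.10325144]), 'ft_torque': array([-0.03110694,  0.00303872, -0.04849295]), 'finger_force': 0.0, 'opening': 85.68936053884026} 18.700000000000003
```

View pics/top0.png

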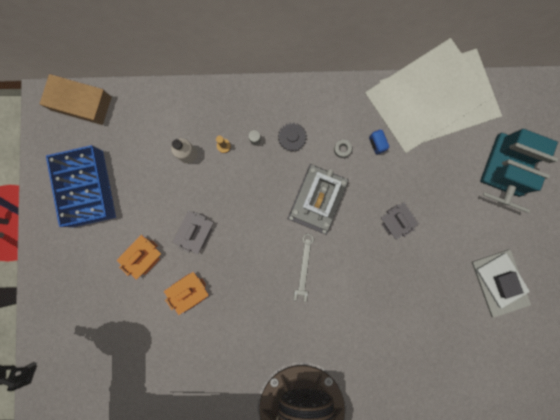

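View pics/side0.png

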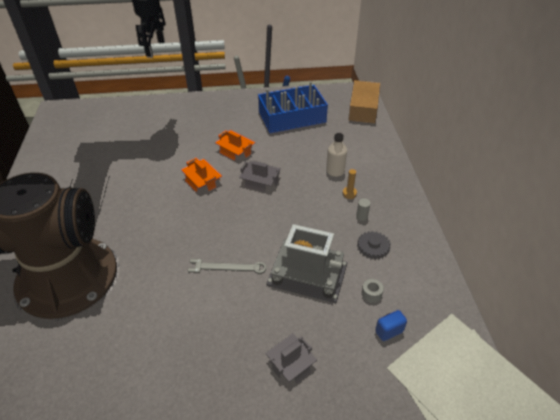

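The top view shows grey covers near (194,232) and (399,220) and the reducer at (319,198). The side view has the covers at (260,173) and (291,357) and the white rim at (309,242). I'll enlarge these areas to measure them.

```bash
python3 - <<'E'
from h import *
t=load('top0')['pixels'];s=load('side0')['pixels']
def crop(im,u,v,h=33): return cv2.resize(im[v-h:v+h,u-h:u+h,::-1],(264,264),interpolation=cv2.INTER_CUBIC)
a=np.hstack([crop(t,194,232),crop(t,399,220),crop(t,322,196)]);b=np.hstack([crop(s,260,173),crop(s,291,357),crop(s,309,250)])
cv2.imwrite('pics/crop1.png',np.vstack([a,b]))
E
```

```text
(no output)
```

View pics/crop1.png

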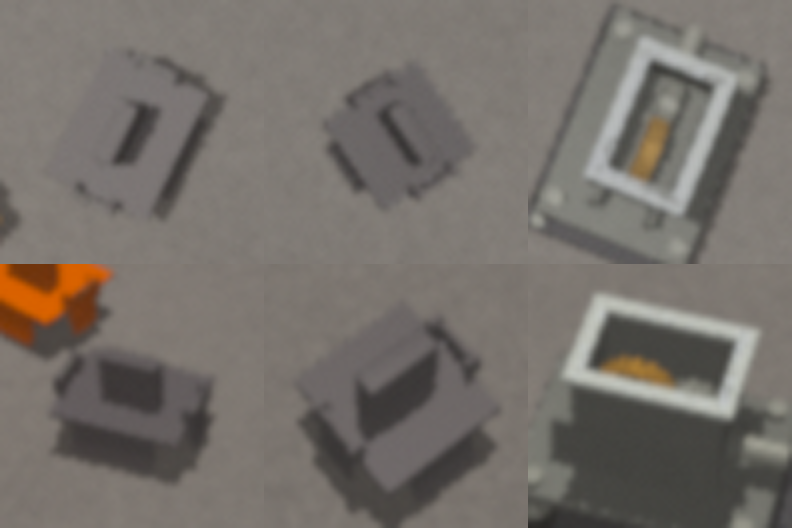

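The left cover (top picture) has a plate of about 35x30 px, the right one 27x27 px. So the left is the longer cover. Next are coarse poses from the plate and rim corners.

```bash
python3 - <<'E'
from h import *
c=load('top0')
def q(pts,u0,v0,z):
    P=np.array([onz(c,u0+x/4,v0+y/4,z) for x,y in pts])[:,:2]
    L=[np.linalg.norm(P[i]-P[(i+1)%4]) for i in range(4)]
    d=(P[0]-P[3])+(P[1]-P[2]); print(P.mean(0).round(1),np.round(L,1),'yaw',np.degrees(np.arctan2(d[1],d[0])))
    
q([(118,50),(217,95),(157,216),(45,172)],161,199,31)
q([(645-528,38),(740-528,78),(683-528,213),(587-528,178)],289,163,130)
s=load('side0')
P=[onz(s,276+(x-528)/4,217+(y-264)/4,130) for x,y in [(600,294),(760,330),(733,417),(563,378)]]
print(np.mean(P,0),np.round(P,0).tolist())
P=[onz(s,227+x/4,140+(y-264)/4,31) for x,y in [(95,347),(213,378),(183,445),(58,410)]]
print(np.mean(P,0),np.round(P,0).tolist())
from scipy.spatial.transform import Rotation as R
w=r.state()['ee_rot']; print(R.from_quat(w[[1,2,3,0]]).as_matrix().round(3))
E
```

```text
[484.7 286.4] [75.9 92.8 83.6 97.8] yaw -29.43454866722177
[570.8 -60.9] [65.2 93.1 64.3 96.5] yaw -24.15624652586929
[576.9310119  -63.39006664 130.        ] [[548.0, -15.0, 130.0], [633.0, -52.0, 130.0], [607.0, -112.0, 130.0], [520.0, -75.0, 130.0]]
[492.96582275 286.25307144  31.        ] [[466.0, 342.0, 31.0], [549.0, 298.0, 31.0], [521.0, 229.0, 31.0], [436.0, 276.0, 31.0]]
[[ 0.951 -0.31  -0.   ]
 [-0.31  -0.951 -0.001]
 [ 0.     0.001 -1.   ]]
```

Emit:
{"api": "send_rows", "payload": {"targets": [{"tx": 15, "ty": -15, "rz": -1}, {"tx": 25, "ty": -32, "rz": -1}, {"tx": 25, "ty": -32, "rz": -1}, {"tx": 25, "ty": -32, "rz": -1}, {"tx": 25, "ty": -32, "rz": -1}, {"tx": 25, "ty": -32, "rz": -1}, {"tx": 28, "ty": -36, "rz": -1}, {"tx": 28, "ty": -36, "rz": -1}, {"tx": 28, "ty": -36, "rz": -1}, {"tx": 28, "ty": -36, "rz": -1}, {"tx": 28, "ty": -36, "rz": -1}, {"jaw": 50}]}}

```text
invalid input
```

```bash
python3 - <<'E'
from h import *
c=snap('wrist','w1'); s=r.state(); print(s['t'],s['eef_pos'],s['ee_rot'],s['ft_force'],-c['R'].T@c['t'],c['cx'],c['cy'])
E
```

```text
0.2 [208.93631881 641.54524515 230.70751737] [ 5.26011830e-04  9.87630255e-01 -1.56799878e-01 -2.67766681e-05] [ 0.54654494  0.44188277 -0.28649288] [284.05441614 616.90039223 373.62677737] 280.4540847094672 209.30413892822529
```

View pics/w1.png

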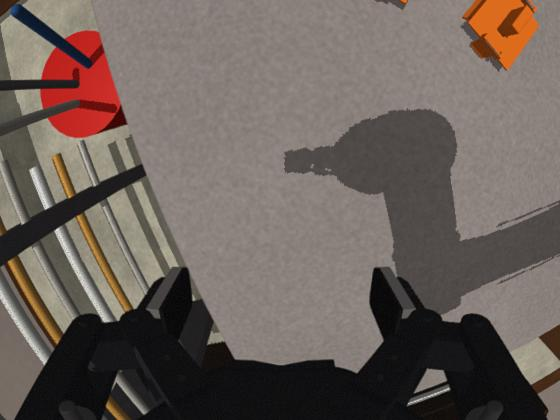

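That wrist view showed only bare bench, with the fingers at (170,300) and (390,300); the arm hadn't moved because the call was refused. I'll retry with full rows.

Emit:
{"api": "send_rows", "payload": {"targets": [{"rx": 0, "ry": 0, "rz": -1, "tx": 15, "ty": -15, "tz": 0, "jaw": 85}, {"rx": 0, "ry": 0, "rz": -1, "tx": 25, "ty": -32, "tz": 0, "jaw": 85}, {"rx": 0, "ry": 0, "rz": -1, "tx": 25, "ty": -32, "tz": 0, "jaw": 85}, {"rx": 0, "ry": 0, "rz": -1, "tx": 25, "ty": -32, "tz": 0, "jaw": 85}, {"rx": 0, "ry": 0, "rz": -1, "tx": 25, "ty": -32, "tz": 0, "jaw": 85}, {"rx": 0, "ry": 0, "rz": -1, "tx": 25, "ty": -32, "tz": 0, "jaw": 85}, {"rx": 0, "ry": 0, "rz": -1, "tx": 28, "ty": -36, "tz": 0, "jaw": 85}, {"rx": 0, "ry": 0, "rz": -1, "tx": 28, "ty": -36, "tz": 0, "jaw": 85}, {"rx": 0, "ry": 0, "rz": -1, "tx": 28, "ty": -36, "tz": 0, "jaw": 85}, {"rx": 0, "ry": 0, "rz": -1, "tx": 28, "ty": -36, "tz": 0, "jaw": 85}, {"rx": 0, "ry": 0, "rz": -1, "tx": 28, "ty": -36, "tz": 0, "jaw": 85}, {"rx": 0, "ry": 0, "rz": 0, "tx": 0, "ty": 0, "tz": 0, "jaw": 50}]}}

```text
t: 1.4
eef_pos: [491.1, 282.2, 231.3]
ee_rot: [0.0, 0.967, -0.253, 0.0]
ft_force: [0.3, 0.5, -0.4]
opening: 72.8
finger_force: 0.0
```

```bash
python3 - <<'E'
from h import *
c=snap('wrist','w1'); s=r.state(); print(s['t'],s['eef_pos'],s['ee_rot'],s['ft_force'],-c['R'].T@c['t'],c['cx'],c['cy'])
E
```

```text
1.45 [490.23627405 283.84398772 231.24046924] [ 1.50378725e-04  9.67456317e-01 -2.53038042e-01 -3.90853887e-05] [-0.16287243 -0.74887397 -0.27728001] [560.01430335 243.38343794 374.33897145] 280.4540847094672 209.30413892822529
```

View pics/w1.png

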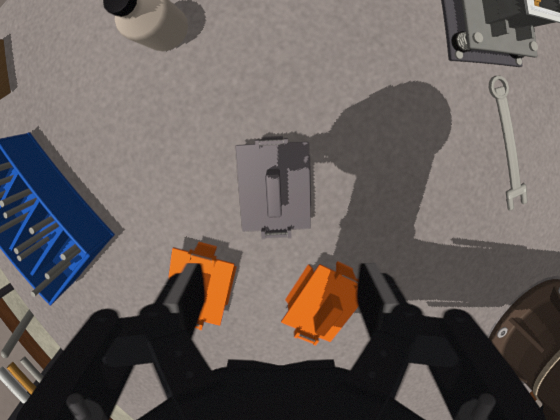

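The wrist view shows the grey cover almost square to the tool. Its plate corners are about (235,146), (308,140), (312,228), (242,232), with the rib around (274,190).

```bash
python3 - <<'E'
from h import *
c=load('w1'); im=c['pixels']
g=cv2.cvtColor(im,cv2.COLOR_RGB2HSV); print(im[200,250],im[200,225],im[200,318],im[180,274],im[160,274])
cv2.imwrite('pics/c2.png',cv2.resize(im[120:250,215:335,::-1],(600,600*130//120-50),interpolation=cv2.INTER_CUBIC))
pts=[(235,146),(308,140),(312,228),(242,232)]
P=np.array([onz(c,*p,31,True) for p in pts])[:,:2];print(P.round(1),P.mean(0),[np.linalg.norm(P[i]-P[(i+1)%4]).round(1) for i in range(4)])
for a,b in((3,0),(2,1)): d=P[b]-P[a];print(np.degrees(np.arctan2(d[1],d[0])))
for a,b in((0,1),(3,2)): d=P[b]-P[a];print(np.degrees(np.arctan2(d[1],d[0]))+90)
E
```

```text
[125 116 117] [145 134 130] [142 132 128] [126 118 119] [125 117 118]
[[549.6 304.9]
 [517.1 234.4]
 [427.5 277.1]
 [462.2 349. ]] [489.10894064 291.35069739] [np.float64(77.6), np.float64(99.3), np.float64(79.8), np.float64(97.9)]
-26.72518677083635
-25.437871317007122
-24.772983441849775
-25.757008962465036
```

View pics/c2.png

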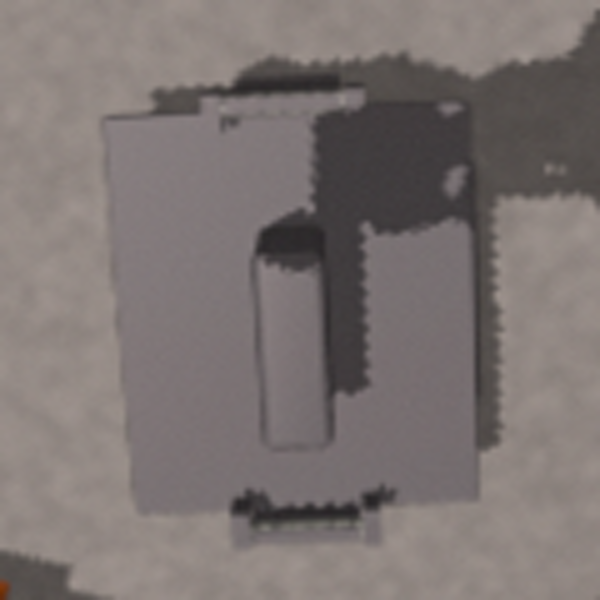

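```bash
python3 - <<'E'
from h import *
c=load('w1')
def q(pts,z):
    P=np.array([onz(c,215+x/5-.4,120+y*130/600-.4,z,True) for x,y in pts])[:,:2];print(P.mean(0).round(1),[np.linalg.norm(P[i]-P[(i+1)%4]).round(1) for i in range(4)])
    d=P[0]-P[3]+P[1]-P[2];e=P[1]-P[0]+P[2]-P[3];print(np.degrees(np.arctan2(d[1],d[0])),np.degrees(np.arctan2(e[1],e[0]))+90)
q([(105,117),(471,103),(480,500),(137,515)],31)
q([(255,228),(325,228),(331,447),(262,447)],65)
x=r.state()['ee_rot'];print(np.degrees(2*np.arctan2(x[2],x[1])))
E
```

```text
[489.1 291.3] [np.float64(77.6), np.float64(97.0), np.float64(78.1), np.float64(98.0)]
-26.95605266163727 -26.729185656444017
[491.9 290.1] [np.float64(13.5), np.float64(48.4), np.float64(13.9), np.float64(48.4)]
-28.143713294120413 -29.351816377232936
-29.314722359560967
```

Emit:
{"api": "send_rows", "payload": {"targets": [{"rx": 0, "ry": 0, "rz": 2, "tx": 0.5, "ty": 4.3, "tz": -20, "jaw": 50}, {"rx": 0, "ry": 0, "rz": 0, "tx": 0, "ty": 0, "tz": -35, "jaw": 50}, {"rx": 0, "ry": 0, "rz": 0, "tx": 0, "ty": 0, "tz": -35, "jaw": 50}, {"rx": 0, "ry": 0, "rz": 0, "tx": 0, "ty": 0, "tz": -35, "jaw": 50}, {"rx": 0, "ry": 0, "rz": 0, "tx": 0, "ty": 0, "tz": -30, "jaw": 50}, {"rx": 0, "ry": 0, "rz": 0, "tx": 0, "ty": 0, "tz": -20, "jaw": 50}, {"rx": 0, "ry": 0, "rz": 0, "tx": 0, "ty": 0, "tz": -12, "jaw": 50}, {"rx": 0, "ry": 0, "rz": 0, "tx": 0, "ty": 0, "tz": -6, "jaw": 50}, {"rx": 0, "ry": 0, "rz": 0, "tx": 0, "ty": 0, "tz": 0, "jaw": 50}, {"rx": 0, "ry": 0, "rz": 0, "tx": 0, "ty": 0, "tz": 0, "jaw": 50}]}}

```text
t: 2.45
eef_pos: [490.0, 291.7, 39.3]
ee_rot: [-0.001, 0.972, -0.234, 0.0]
ft_force: [0.7, 0.3, 0.8]
opening: 49.9
finger_force: 0.0
```

Emit:
{"api": "send_rows", "payload": {"force": 80, "targets": [{"rx": 0, "ry": 0, "rz": 0, "tx": 0, "ty": 0, "tz": 0, "jaw": 30}, {"rx": 0, "ry": 0, "rz": 0, "tx": 0, "ty": 0, "tz": 0, "jaw": 18}, {"rx": 0, "ry": 0, "rz": 0, "tx": 0, "ty": 0, "tz": 0, "jaw": 8}, {"rx": 0, "ry": 0, "rz": 0, "tx": 0, "ty": 0, "tz": 0, "jaw": 4}, {"rx": 0, "ry": 0, "rz": 0, "tx": 0, "ty": 0, "tz": 0, "jaw": 0}, {"rx": 0, "ry": 0, "rz": 0, "tx": 0, "ty": 0, "tz": 0, "jaw": 0}, {"rx": 0, "ry": 0, "rz": 0, "tx": 0, "ty": 0, "tz": 0, "jaw": 0}, {"rx": 0, "ry": 0, "rz": 0, "tx": 0, "ty": 0, "tz": 0, "jaw": 0}]}}

```text
t: 3.25
eef_pos: [490.0, 291.5, 39.2]
ee_rot: [-0.001, 0.972, -0.234, 0.0]
ft_force: [-1.2, 0.1, 6.8]
opening: 12.6
finger_force: 78.2
```

Emit:
{"api": "send_rows", "payload": {"targets": [{"rx": 0, "ry": 0, "rz": 0, "tx": 0, "ty": 0, "tz": 8, "jaw": 0}, {"rx": 0, "ry": 0, "rz": 0, "tx": 0, "ty": 0, "tz": 25, "jaw": 0}, {"rx": 0, "ry": 0, "rz": 0, "tx": 0, "ty": 0, "tz": 38, "jaw": 0}, {"rx": 0, "ry": 0, "rz": 0, "tx": 0, "ty": 0, "tz": 38, "jaw": 0}, {"rx": 0, "ry": 0, "rz": 0, "tx": 0, "ty": 0, "tz": 38, "jaw": 0}, {"rx": 0, "ry": 0, "rz": 0, "tx": 0, "ty": -10, "tz": 25, "jaw": 0}, {"rx": 0, "ry": 0, "rz": 0.5, "tx": 0, "ty": -20, "tz": 8, "jaw": 0}, {"rx": 0, "ry": 0, "rz": 0.5, "tx": -1, "ty": -35, "tz": 0, "jaw": 0}, {"rx": 0, "ry": 0, "rz": 0.5, "tx": -2, "ty": -40, "tz": 0, "jaw": 0}, {"rx": 0, "ry": 0, "rz": 0.5, "tx": -2, "ty": -40, "tz": 0, "jaw": 0}, {"rx": 0, "ry": 0, "rz": 0.5, "tx": -2, "ty": -40, "tz": 0, "jaw": 0}, {"rx": 0, "ry": 0, "rz": 0, "tx": 0, "ty": -40, "tz": 0, "jaw": 0}]}}

```text
t: 4.45
eef_pos: [481.6, 64.5, 218.6]
ee_rot: [-0.0, 0.977, -0.212, -0.0]
ft_force: [0.1, -0.0, -1.3]
opening: 12.3
finger_force: 78.2
```

Emit:
{"api": "send_rows", "payload": {"targets": [{"rx": 0, "ry": 0, "rz": 0, "tx": 0, "ty": -40, "tz": 0, "jaw": 0}, {"rx": 0, "ry": 0, "rz": 0, "tx": 0, "ty": -30, "tz": 0, "jaw": 0}, {"rx": 0, "ry": 0, "rz": 0, "tx": 0, "ty": -17, "tz": 0, "jaw": 0}, {"rx": 0, "ry": 0, "rz": 0, "tx": 0, "ty": 0, "tz": 0, "jaw": 0}, {"rx": 0, "ry": 0, "rz": 0, "tx": 0, "ty": 0, "tz": 0, "jaw": 0}, {"rx": 0, "ry": 0, "rz": 0, "tx": 0, "ty": 0, "tz": 0, "jaw": 0}]}}

```text
t: 5.05
eef_pos: [482.4, -20.3, 218.4]
ee_rot: [-0.0, 0.977, -0.212, -0.0]
ft_force: [0.2, 0.3, -2.6]
opening: 12.3
finger_force: 78.3
```

```bash
python3 - <<'E'
from h import *
c=snap('wrist','w2'); snap('side','s2'); s=r.state(); print(s['t'],s['eef_pos'],s['ee_rot'],s['ft_force'],s['ft_torque'],s['opening'],-c['R'].T@c['t'])
x=s['ee_rot'];print(np.degrees(2*np.arctan2(x[2],x[1])))
cv2.imwrite('pics/w2b.png',cv2.resize(c['pixels'][0:300,130:430,::-1],(600,600),interpolation=cv2.INTER_CUBIC))
E
```

```text
5.15 [482.52171023 -20.13938169 218.31956682] [-3.55630888e-05  9.77274396e-01 -2.11978191e-01 -3.29092368e-05] [-0.01388674 -0.63701298 -2.02914255] [ 0.04221272 -0.01500692 -0.04112579] 12.556887522242933 [554.34457877 -53.39131572 361.40155511]
-24.476609091972936
```

View pics/w2b.png

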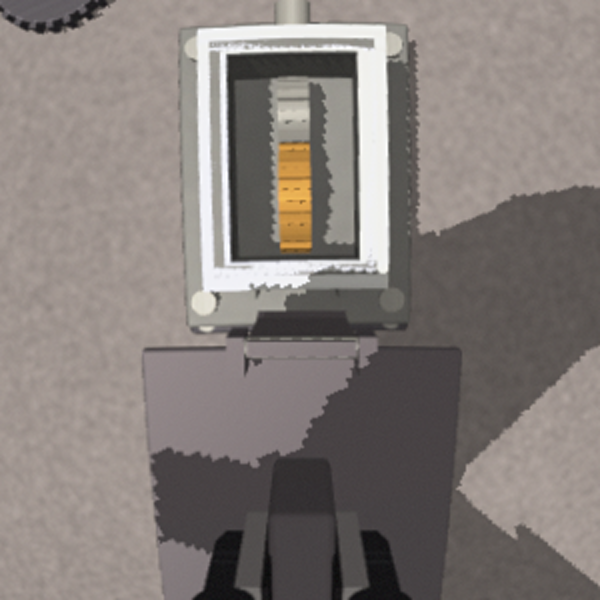

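The view shows the cover held square, with front plate corners at (143,348) and (461,348) in the crop. The white rim's outer corners are about (197,29), (387,24), (389,289), (204,292).

```bash
python3 - <<'E'
from h import *
c=load('w2'); P0=np.array([482.5,-20.1])
f=lambda x,y,z:onz(c,130+x/2-.25,y/2-.25,z,True)[:2]
P=np.array([f(x,y,130) for x,y in[(197,29),(387,24),(389,289),(204,292)]])
print(P.round(1).tolist(),P.mean(0).round(1),[np.linalg.norm(P[i]-P[(i+1)%4]).round(1) for i in range(4)])
for a,b in((3,0),(2,1)): d=P[b]-P[a];print('x',np.degrees(np.arctan2(d[1],d[0])))
for a,b in((0,1),(3,2)): d=P[b]-P[a];print('y',np.degrees(np.arctan2(d[1],d[0]))+90)
# precise: edge scan of white rim left/right via inner points
Z=210.1
a=f(143,348,Z);b=f(461,348,Z);d=b-a;L=np.linalg.norm(d);y=np.degrees(np.arctan2(d[1],d[0]))+90
u=np.array([d[1],-d[0]])/-L  # cover +x
ctr=(a+b)/2-49*u
print('cover w',L,'yaw',y,'ctr',ctr,'minus TCP',ctr-P0)
# left edge yaw check
e=f(143,348,Z)-f(163,590,Z);print('side yaw',np.degrees(np.arctan2(e[1],e[0])))
im=c['pixels'].astype(int).sum(2)
for v in (40,60,80,100,120,130): print(v,[int(i) for i in np.where(im[v,200:350]>560)[0][[0,-1]]+200])
s=load('side0'); S=load('s2')
print([tuple(np.round(proj(S,(*p,130)),1)) for p in P])
E
```

```text
[[633.7, -48.7], [607.4, -110.2], [518.6, -71.1], [545.1, -10.4]] [576.2 -60.1] [np.float64(66.9), np.float64(97.0), np.float64(66.2), np.float64(96.6)]
x -23.34961879475308
x -23.74401332539555
y -23.164221872686383
y -23.573862388636286
cover w 76.83195217866034 yaw -24.44515071783951 ctr [482.11248455 -20.441855  ] minus TCP [-0.38751545 -0.341855  ]
side yaw -24.686113975688404
40 [229, 322]
60 [229, 323]
80 [229, 323]
100 [230, 323]
120 [230, 323]
130 [231, 323]
[(np.float64(334.0), np.float64(232.4)), (np.float64(327.2), np.float64(254.6)), (np.float64(284.1), np.float64(244.3)), (np.float64(292.6), np.float64(223.2))]
```

Emit:
{"api": "send_rows", "payload": {"targets": [{"rx": 0, "ry": 0, "rz": 0.5, "tx": 12, "ty": -5, "tz": 0, "jaw": 0}, {"rx": 0, "ry": 0, "rz": 0.5, "tx": 25, "ty": -10.5, "tz": 0, "jaw": 0}, {"rx": 0, "ry": 0, "rz": 0, "tx": 25, "ty": -10.5, "tz": 0, "jaw": 0}, {"rx": 0, "ry": 0, "rz": 0, "tx": 20, "ty": -8.5, "tz": 0, "jaw": 0}, {"rx": 0, "ry": 0, "rz": 0, "tx": 12, "ty": -5.2, "tz": -5, "jaw": 0}, {"rx": 0, "ry": 0, "rz": 0, "tx": 0, "ty": 0, "tz": -15, "jaw": 0}, {"rx": 0, "ry": 0, "rz": 0, "tx": 0, "ty": 0, "tz": -12, "jaw": 0}, {"rx": 0, "ry": 0, "rz": 0, "tx": 0, "ty": 0, "tz": -6, "jaw": 0}, {"rx": 0, "ry": 0, "rz": 0, "tx": 0, "ty": 0, "tz": -2, "jaw": 0}, {"rx": 0, "ry": 0, "rz": 0, "tx": 0, "ty": 0, "tz": 0, "jaw": 0}, {"rx": 0, "ry": 0, "rz": 0, "tx": 0, "ty": 0, "tz": 0, "jaw": 0}, {"rx": 0, "ry": 0, "rz": 0, "tx": 0, "ty": 0, "tz": 0, "jaw": 0}]}}

```text
t: 6.35
eef_pos: [576.8, -60.4, 179.0]
ee_rot: [-0.0, 0.979, -0.204, 0.001]
ft_force: [-1.4, 0.2, -0.7]
opening: 12.7
finger_force: 78.3
```

```bash
python3 - <<'E'
from h import *
c=snap('side','s3'); w=snap('wrist','w3'); s=r.state(); print(s['t'],s['eef_pos'],s['ft_force'],s['ft_torque'],s['opening'])
x=s['ee_rot'];print(x,np.degrees(2*np.arctan2(x[2],x[1])))
A=cv2.resize(c['pixels'][195:295,259:359,::-1],(400,400),interpolation=cv2.INTER_CUBIC)
A=cv2.convertScaleAbs(A,alpha=1.5)
B=cv2.resize(w['pixels'][80:280,180:380,::-1],(400,400),interpolation=cv2.INTER_CUBIC)
cv2.imwrite('pics/c3.png',np.hstack([A,cv2.convertScaleAbs(B,alpha=1.5)]))
E
```

```text
6.45 [576.67731747 -60.52343944 178.83436114] [-0.15521931  0.35744331 -0.78624958] [-0.03060847  0.02326281 -0.03168055] 12.465551267688186
[-1.70460375e-04  9.78990967e-01 -2.03903123e-01  4.17694102e-04] -23.530595372485738
```

View pics/c3.png

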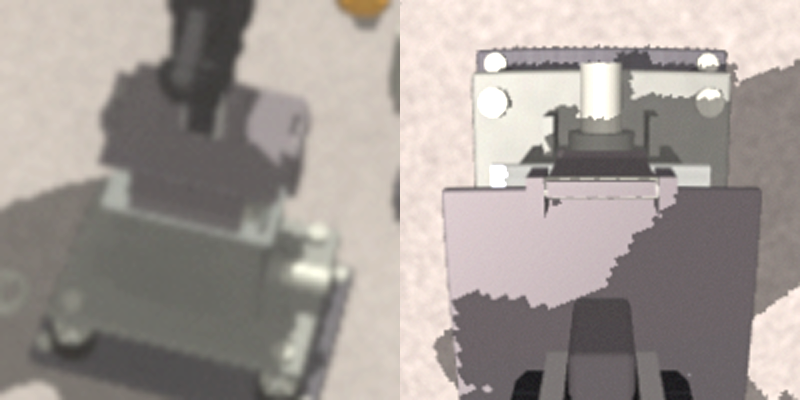

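The side crop shows the cover just above the rim. Rim near corners are at (104,208) and (278,245), the skirt bottom at (133,203) to (243,230). Comparing with the projection expected for an aligned cover:

```bash
python3 - <<'E'
from h import *
c=load('s3'); o=np.array([576.2,-60.1]); th=np.radians(-23.5)
X=np.array([np.cos(th),np.sin(th)]);Y=np.array([-X[1],X[0]])
def pr(x,y,z,o=o):
    p=proj(c,(*(o+x*X+y*Y),z)); return tuple(np.round([(p[0]+.5-259)*4,(p[1]+.5-195)*4],0))
print('rim near',pr(-48,-33,130),pr(48,-33,130),'rim far',pr(-48,33,130),pr(48,33,130))
z=178.8-12.2
print('plate near',pr(-49,-39,z),pr(49,-39,z),'far top',pr(-49,39,z+4),pr(49,39,z+4))
for y in(-37,-41): print('skirt bottom',y,pr(-31,y,z-27),pr(31,y,z-27))
w=load('w3')
a,b=[onz(w,180+x/2-.25,80+187/2-.25,z+4,True)[:2] for x in (443-400,761-400)]
d=(b-a)/np.linalg.norm(b-a);u=np.array([-d[1],d[0]]);print('cover',np.linalg.norm(b-a),(a+b)/2-49*u,np.degrees(np.arctan2(u[1],u[0])))
E
```

```text
rim near (np.float64(103.0), np.float64(199.0)) (np.float64(274.0), np.float64(239.0)) rim far (np.float64(137.0), np.float64(115.0)) (np.float64(301.0), np.float64(152.0))
plate near (np.float64(98.0), np.float64(163.0)) (np.float64(277.0), np.float64(204.0)) far top (np.float64(139.0), np.float64(58.0)) (np.float64(311.0), np.float64(95.0))
skirt bottom -37 (np.float64(131.0), np.float64(200.0)) (np.float64(242.0), np.float64(226.0))
skirt bottom -41 (np.float64(129.0), np.float64(206.0)) (np.float64(240.0), np.float64(232.0))
cover 76.87454073677155 [576.61194481 -60.69439633] -23.448805651956707
```

Everything agrees to within about 1.5 mm. Next I lower the skirts past the rim and check side forces.

Emit:
{"api": "send_rows", "payload": {"targets": [{"rx": 0, "ry": 0, "rz": 0, "tx": -0.3, "ty": 0, "tz": -4, "jaw": 0}, {"rx": 0, "ry": 0, "rz": 0, "tx": 0, "ty": 0, "tz": -4, "jaw": 0}, {"rx": 0, "ry": 0, "rz": 0, "tx": 0, "ty": 0, "tz": -3, "jaw": 0}, {"rx": 0, "ry": 0, "rz": 0, "tx": 0, "ty": 0, "tz": -2, "jaw": 0}, {"rx": 0, "ry": 0, "rz": 0, "tx": 0, "ty": 0, "tz": -2, "jaw": 0}, {"rx": 0, "ry": 0, "rz": 0, "tx": 0, "ty": 0, "tz": -1, "jaw": 0}, {"rx": 0, "ry": 0, "rz": 0, "tx": 0, "ty": 0, "tz": 0, "jaw": 0}, {"rx": 0, "ry": 0, "rz": 0, "tx": 0, "ty": 0, "tz": 0, "jaw": 0}]}}

```text
t: 7.25
eef_pos: [576.3, -60.6, 162.4]
ee_rot: [0.0, 0.979, -0.204, 0.0]
ft_force: [0.5, -0.3, -1.7]
opening: 12.6
finger_force: 78.3
```

Emit:
{"api": "send_rows", "payload": {"targets": [{"rx": 0, "ry": 0, "rz": 0, "tx": 0, "ty": 0, "tz": -2, "jaw": 0}, {"rx": 0, "ry": 0, "rz": 0, "tx": 0, "ty": 0, "tz": -2, "jaw": 0}, {"rx": 0, "ry": 0, "rz": 0, "tx": 0, "ty": 0, "tz": -1, "jaw": 0}, {"rx": 0, "ry": 0, "rz": 0, "tx": 0, "ty": 0, "tz": 0, "jaw": 0}, {"rx": 0, "ry": 0, "rz": 0, "tx": 0, "ty": 0, "tz": 0, "jaw": 0}]}}

```text
t: 7.75
eef_pos: [576.2, -60.6, 157.3]
ee_rot: [0.0, 0.979, -0.204, -0.0]
ft_force: [-0.1, 0.0, -1.5]
opening: 12.7
finger_force: 78.3
```

Emit:
{"api": "send_rows", "payload": {"targets": [{"rx": 0, "ry": 0, "rz": 0, "tx": 0, "ty": 0, "tz": -0.6, "jaw": 0}, {"rx": 0, "ry": 0, "rz": 0, "tx": 0, "ty": 0, "tz": -0.6, "jaw": 0}, {"rx": 0, "ry": 0, "rz": 0, "tx": 0, "ty": 0, "tz": -0.6, "jaw": 0}, {"rx": 0, "ry": 0, "rz": 0, "tx": 0, "ty": 0, "tz": -0.6, "jaw": 0}, {"rx": 0, "ry": 0, "rz": 0, "tx": 0, "ty": 0, "tz": -0.6, "jaw": 0}, {"rx": 0, "ry": 0, "rz": 0, "tx": 0, "ty": 0, "tz": -0.6, "jaw": 0}, {"rx": 0, "ry": 0, "rz": 0, "tx": 0, "ty": 0, "tz": -0.6, "jaw": 0}]}}

```text
t: 8.45
eef_pos: [576.4, -60.6, 153.3]
ee_rot: [-0.0, 0.979, -0.204, 0.0]
ft_force: [0.7, -0.2, 1.7]
opening: 12.4
finger_force: 78.4
```

Emit:
{"api": "send_rows", "payload": {"targets": [{"rx": 0, "ry": 0, "rz": 0, "tx": 0, "ty": 0, "tz": -0.6, "jaw": 0}, {"rx": 0, "ry": 0, "rz": 0, "tx": 0, "ty": 0, "tz": -0.6, "jaw": 0}, {"rx": 0, "ry": 0, "rz": 0, "tx": 0, "ty": 0, "tz": -0.6, "jaw": 0}, {"rx": 0, "ry": 0, "rz": 0, "tx": 0, "ty": 0, "tz": -0.6, "jaw": 0}, {"rx": 0, "ry": 0, "rz": 0, "tx": 0, "ty": 0, "tz": -0.6, "jaw": 0}, {"rx": 0, "ry": 0, "rz": 0, "tx": 0, "ty": 0, "tz": -0.6, "jaw": 0}, {"rx": 0, "ry": 0, "rz": 0, "tx": 0, "ty": 0, "tz": -0.6, "jaw": 0}]}}

```text
t: 9.15
eef_pos: [576.4, -60.6, 149.0]
ee_rot: [-0.0, 0.979, -0.204, 0.0]
ft_force: [-0.1, -0.3, 3.8]
opening: 12.2
finger_force: 78.8
```

Contact came at the expected height with almost no side force. Continuing slowly.

Emit:
{"api": "send_rows", "payload": {"targets": [{"rx": 0, "ry": 0, "rz": 0, "tx": 0, "ty": 0, "tz": -0.6, "jaw": 0}, {"rx": 0, "ry": 0, "rz": 0, "tx": 0, "ty": 0, "tz": -0.6, "jaw": 0}, {"rx": 0, "ry": 0, "rz": 0, "tx": 0, "ty": 0, "tz": -0.6, "jaw": 0}, {"rx": 0, "ry": 0, "rz": 0, "tx": 0, "ty": 0, "tz": -0.6, "jaw": 0}, {"rx": 0, "ry": 0, "rz": 0, "tx": 0, "ty": 0, "tz": -0.6, "jaw": 0}, {"rx": 0, "ry": 0, "rz": 0, "tx": 0, "ty": 0, "tz": -0.6, "jaw": 0}, {"rx": 0, "ry": 0, "rz": 0, "tx": 0, "ty": 0, "tz": -0.6, "jaw": 0}]}}

```text
t: 9.85
eef_pos: [576.5, -60.6, 145.0]
ee_rot: [-0.0, 0.979, -0.204, 0.0]
ft_force: [-0.4, -0.4, 6.5]
opening: 12.3
finger_force: 79.1
```

Emit:
{"api": "send_rows", "payload": {"targets": [{"rx": 0, "ry": 0, "rz": 0, "tx": 0, "ty": 0, "tz": -0.6, "jaw": 0}, {"rx": 0, "ry": 0, "rz": 0, "tx": 0, "ty": 0, "tz": -0.6, "jaw": 0}, {"rx": 0, "ry": 0, "rz": 0, "tx": 0, "ty": 0, "tz": -0.6, "jaw": 0}, {"rx": 0, "ry": 0, "rz": 0, "tx": 0, "ty": 0, "tz": -0.6, "jaw": 0}, {"rx": 0, "ry": 0, "rz": 0, "tx": 0, "ty": 0, "tz": -0.6, "jaw": 0}]}}

```text
t: 10.35
eef_pos: [576.6, -60.7, 142.3]
ee_rot: [-0.0, 0.979, -0.204, 0.001]
ft_force: [-1.0, -0.5, 8.5]
opening: 12.5
finger_force: 79.3
```

Emit:
{"api": "send_rows", "payload": {"targets": [{"rx": 0, "ry": 0, "rz": 0, "tx": 0, "ty": 0, "tz": -0.6, "jaw": 0}, {"rx": 0, "ry": 0, "rz": 0, "tx": 0, "ty": 0, "tz": -0.6, "jaw": 0}, {"rx": 0, "ry": 0, "rz": 0, "tx": 0, "ty": 0, "tz": -0.6, "jaw": 0}, {"rx": 0, "ry": 0, "rz": 0, "tx": 0, "ty": 0, "tz": -0.6, "jaw": 0}]}}

```text
t: 10.75
eef_pos: [576.7, -60.7, 140.2]
ee_rot: [-0.0, 0.979, -0.204, 0.001]
ft_force: [-0.7, 0.9, 9.7]
opening: 12.8
finger_force: 79.5
```

Emit:
{"api": "send_rows", "payload": {"targets": [{"rx": 0, "ry": 0, "rz": 0, "tx": 0, "ty": 0, "tz": -0.5, "jaw": 0}, {"rx": 0, "ry": 0, "rz": 0, "tx": 0, "ty": 0, "tz": -0.5, "jaw": 0}, {"rx": 0, "ry": 0, "rz": 0, "tx": 0, "ty": 0, "tz": -0.5, "jaw": 0}, {"rx": 0, "ry": 0, "rz": 0, "tx": 0, "ty": 0, "tz": -0.5, "jaw": 0}]}}

```text
t: 11.15
eef_pos: [576.9, -60.7, 138.4]
ee_rot: [-0.0, 0.979, -0.204, 0.001]
ft_force: [-1.2, -0.7, 11.0]
opening: 12.7
finger_force: 79.7
```

Emit:
{"api": "send_rows", "payload": {"targets": [{"rx": 0, "ry": 0, "rz": 0, "tx": 0, "ty": 0, "tz": -0.5, "jaw": 0}, {"rx": 0, "ry": 0, "rz": 0, "tx": 0, "ty": 0, "tz": -0.5, "jaw": 0}, {"rx": 0, "ry": 0, "rz": 0, "tx": 0, "ty": 0, "tz": -0.5, "jaw": 0}, {"rx": 0, "ry": 0, "rz": 0, "tx": 0, "ty": 0, "tz": -0.5, "jaw": 0}]}}

```text
t: 11.55
eef_pos: [576.9, -60.7, 136.6]
ee_rot: [-0.0, 0.979, -0.204, 0.001]
ft_force: [-0.9, 0.4, 11.6]
opening: 12.8
finger_force: 79.9
```

Emit:
{"api": "send_rows", "payload": {"targets": [{"rx": 0, "ry": 0, "rz": 0, "tx": 0, "ty": 0, "tz": -0.5, "jaw": 0}, {"rx": 0, "ry": 0, "rz": 0, "tx": 0, "ty": 0, "tz": -0.5, "jaw": 0}, {"rx": 0, "ry": 0, "rz": 0, "tx": 0, "ty": 0, "tz": -0.5, "jaw": 0}, {"rx": 0, "ry": 0, "rz": 0, "tx": 0, "ty": 0, "tz": -0.5, "jaw": 0}]}}

```text
t: 11.95
eef_pos: [577.1, -60.7, 134.8]
ee_rot: [-0.0, 0.979, -0.204, 0.001]
ft_force: [-1.6, 0.9, 12.7]
opening: 12.8
finger_force: 80.1
```

Emit:
{"api": "send_rows", "payload": {"targets": [{"rx": 0, "ry": 0, "rz": 0, "tx": 0, "ty": 0, "tz": -0.5, "jaw": 0}, {"rx": 0, "ry": 0, "rz": 0, "tx": 0, "ty": 0, "tz": -0.5, "jaw": 0}, {"rx": 0, "ry": 0, "rz": 0, "tx": 0, "ty": 0, "tz": -0.5, "jaw": 0}, {"rx": 0, "ry": 0, "rz": 0, "tx": 0, "ty": 0, "tz": -0.5, "jaw": 0}]}}

```text
t: 12.35
eef_pos: [577.2, -60.7, 133.0]
ee_rot: [-0.0, 0.979, -0.204, 0.001]
ft_force: [-2.2, -0.2, 14.4]
opening: 12.9
finger_force: 80.2
```

Emit:
{"api": "send_rows", "payload": {"targets": [{"rx": 0, "ry": 0, "rz": 0, "tx": 0, "ty": 0, "tz": -0.5, "jaw": 0}, {"rx": 0, "ry": 0, "rz": 0, "tx": 0, "ty": 0, "tz": -0.5, "jaw": 0}, {"rx": 0, "ry": 0, "rz": 0, "tx": 0, "ty": 0, "tz": -0.5, "jaw": 0}, {"rx": 0, "ry": 0, "rz": 0, "tx": 0, "ty": 0, "tz": -0.5, "jaw": 0}]}}

```text
t: 12.75
eef_pos: [577.3, -60.7, 131.1]
ee_rot: [-0.0, 0.979, -0.204, 0.001]
ft_force: [-2.4, -0.3, 15.3]
opening: 12.5
finger_force: 80.4
```

Emit:
{"api": "send_rows", "payload": {"targets": [{"rx": 0, "ry": 0, "rz": 0, "tx": 0, "ty": 0, "tz": -0.5, "jaw": 0}, {"rx": 0, "ry": 0, "rz": 0, "tx": 0, "ty": 0, "tz": -0.5, "jaw": 0}, {"rx": 0, "ry": 0, "rz": 0, "tx": 0, "ty": 0, "tz": -0.5, "jaw": 0}, {"rx": 0, "ry": 0, "rz": 0, "tx": 0, "ty": 0, "tz": -0.5, "jaw": 0}]}}

```text
t: 13.15
eef_pos: [577.4, -60.8, 129.3]
ee_rot: [-0.0, 0.979, -0.204, 0.001]
ft_force: [-1.2, 0.7, 16.5]
opening: 12.7
finger_force: 80.6
```

Emit:
{"api": "send_rows", "payload": {"targets": [{"rx": 0, "ry": 0, "rz": 0, "tx": -0.2, "ty": 0, "tz": -0.5, "jaw": 0}, {"rx": 0, "ry": 0, "rz": 0, "tx": -0.2, "ty": 0, "tz": -0.5, "jaw": 0}, {"rx": 0, "ry": 0, "rz": 0, "tx": -0.2, "ty": 0, "tz": -0.5, "jaw": 0}]}}

```text
t: 13.45
eef_pos: [577.2, -60.7, 128.1]
ee_rot: [-0.0, 0.979, -0.203, 0.002]
ft_force: [-1.5, 0.5, 17.6]
opening: 12.2
finger_force: 80.8
```

Emit:
{"api": "send_rows", "payload": {"targets": [{"rx": 0, "ry": 0, "rz": 0, "tx": -0.2, "ty": 0, "tz": -0.5, "jaw": 0}, {"rx": 0, "ry": 0, "rz": 0, "tx": -0.2, "ty": 0, "tz": -0.5, "jaw": 0}, {"rx": 0, "ry": 0, "rz": 0, "tx": 0, "ty": 0, "tz": -0.5, "jaw": 0}]}}

```text
t: 13.75
eef_pos: [575.9, -60.5, 125.3]
ee_rot: [-0.0, 0.979, -0.204, 0.001]
ft_force: [-2.1, 0.9, 14.5]
opening: 12.8
finger_force: 80.4
```

Emit:
{"api": "send_rows", "payload": {"targets": [{"rx": 0, "ry": 0, "rz": 0, "tx": 0, "ty": 0, "tz": -0.5, "jaw": 0}, {"rx": 0, "ry": 0, "rz": 0, "tx": 0, "ty": 0, "tz": -0.5, "jaw": 0}, {"rx": 0, "ry": 0, "rz": 0, "tx": 0, "ty": 0, "tz": -0.5, "jaw": 0}]}}

```text
t: 14.05
eef_pos: [575.9, -60.5, 124.3]
ee_rot: [-0.0, 0.979, -0.204, 0.001]
ft_force: [-3.4, 0.7, 15.0]
opening: 12.3
finger_force: 80.5
```

The force dropped by about 3 N while z advanced, which looks like a snap. I'll press a little further in case one arm is still up.

Emit:
{"api": "send_rows", "payload": {"targets": [{"rx": 0, "ry": 0, "rz": 0, "tx": 0.3, "ty": 0, "tz": -0.5, "jaw": 0}, {"rx": 0, "ry": 0, "rz": 0, "tx": 0.3, "ty": 0, "tz": -0.5, "jaw": 0}, {"rx": 0, "ry": 0, "rz": 0, "tx": 0, "ty": 0, "tz": -0.5, "jaw": 0}]}}

```text
t: 14.35
eef_pos: [575.9, -60.5, 122.7]
ee_rot: [-0.0, 0.979, -0.204, 0.0]
ft_force: [-5.6, 2.9, 16.3]
opening: 12.7
finger_force: 80.8
```

Emit:
{"api": "send_rows", "payload": {"targets": [{"rx": 0, "ry": 0, "rz": 0, "tx": 0, "ty": 0, "tz": -0.5, "jaw": 0}, {"rx": 0, "ry": 0, "rz": 0, "tx": 0, "ty": 0, "tz": -0.5, "jaw": 0}, {"rx": 0, "ry": 0, "rz": 0, "tx": 0, "ty": 0, "tz": -0.5, "jaw": 0}]}}

```text
t: 14.65
eef_pos: [575.9, -60.5, 121.3]
ee_rot: [-0.0, 0.979, -0.204, 0.0]
ft_force: [-5.8, 2.7, 17.7]
opening: 12.6
finger_force: 80.8
```

Slope is now a pure spring, about 0.93 N/mm. Extrapolating to zero load gives TCP z ≈ 142.5, against 142.2 expected when flush, so it's seated. I'll unload, then pull slightly to test the clips.

Emit:
{"api": "send_rows", "payload": {"targets": [{"rx": 0, "ry": 0, "rz": 0, "tx": -0.3, "ty": 0, "tz": 1, "jaw": 0}, {"rx": 0, "ry": 0, "rz": 0, "tx": -0.3, "ty": 0, "tz": 2, "jaw": 0}, {"rx": 0, "ry": 0, "rz": 0, "tx": 0, "ty": 0, "tz": 2, "jaw": 0}, {"rx": 0, "ry": 0, "rz": 0, "tx": 0, "ty": 0, "tz": 2, "jaw": 0}, {"rx": 0, "ry": 0, "rz": 0, "tx": 0, "ty": 0, "tz": 2, "jaw": 0}, {"rx": 0, "ry": 0, "rz": 0, "tx": 0.2, "ty": 0, "tz": 2, "jaw": 0}, {"rx": 0, "ry": 0, "rz": 0, "tx": 0.2, "ty": 0, "tz": 2, "jaw": 0}, {"rx": 0, "ry": 0, "rz": 0, "tx": 0.2, "ty": 0, "tz": 2, "jaw": 0}, {"rx": 0, "ry": 0, "rz": 0, "tx": 0.2, "ty": 0, "tz": 2, "jaw": 0}, {"rx": 0, "ry": 0, "rz": 0, "tx": 0, "ty": 0, "tz": 1, "jaw": 0}, {"rx": 0, "ry": 0, "rz": 0, "tx": 0, "ty": 0, "tz": 1, "jaw": 0}, {"rx": 0, "ry": 0, "rz": 0, "tx": 0, "ty": 0, "tz": 0, "jaw": 0}]}}

```text
t: 15.85
eef_pos: [575.7, -60.6, 138.7]
ee_rot: [0.0, 0.979, -0.204, -0.0]
ft_force: [0.2, 1.1, 2.5]
opening: 12.5
finger_force: 78.6
```

Emit:
{"api": "send_rows", "payload": {"targets": [{"rx": 0, "ry": 0, "rz": 0, "tx": 0, "ty": 0, "tz": 1, "jaw": 0}, {"rx": 0, "ry": 0, "rz": 0, "tx": 0, "ty": 0, "tz": 1, "jaw": 0}, {"rx": 0, "ry": 0, "rz": 0, "tx": 0, "ty": 0, "tz": 1, "jaw": 0}, {"rx": 0, "ry": 0, "rz": 0, "tx": 0, "ty": 0, "tz": 1, "jaw": 0}, {"rx": 0, "ry": 0, "rz": 0, "tx": 0, "ty": 0, "tz": 1, "jaw": 0}, {"rx": 0, "ry": 0, "rz": 0, "tx": 0, "ty": 0, "tz": 0, "jaw": 0}]}}

```text
t: 16.45
eef_pos: [575.8, -60.6, 143.7]
ee_rot: [0.0, 0.979, -0.204, -0.0]
ft_force: [0.7, -0.2, -1.4]
opening: 12.5
finger_force: 78.1
```

Emit:
{"api": "send_rows", "payload": {"targets": [{"rx": 0, "ry": 0, "rz": 0, "tx": 0, "ty": 0, "tz": 1, "jaw": 0}, {"rx": 0, "ry": 0, "rz": 0, "tx": 0, "ty": 0, "tz": 1, "jaw": 0}, {"rx": 0, "ry": 0, "rz": 0, "tx": 0, "ty": 0, "tz": 1, "jaw": 0}, {"rx": 0, "ry": 0, "rz": 0, "tx": 0, "ty": 0, "tz": 0, "jaw": 0}]}}

```text
t: 16.85
eef_pos: [575.8, -60.6, 146.6]
ee_rot: [0.0, 0.979, -0.204, -0.0]
ft_force: [-0.4, -0.1, -5.6]
opening: 12.3
finger_force: 78.2
```

```bash
python3 - <<'E'
from h import *
f=np.mean([(snap('side','s4'),r.state()['ft_force'])[1] for i in range(4)],0);print(f,r.state()['eef_pos'])
E
```

```text
[ 0.4213924  -0.39145661 -5.70069994] [575.78452788 -60.62633397 146.60524801]
```

Tension of about 4 N beyond the cover's weight shows the clips hold. Now I settle back to slight compression, release and retreat straight up.

Emit:
{"api": "send_rows", "payload": {"targets": [{"rx": 0, "ry": 0, "rz": 0, "tx": 0, "ty": 0, "tz": -1.5, "jaw": 0}, {"rx": 0, "ry": 0, "rz": 0, "tx": 0, "ty": 0, "tz": -1.5, "jaw": 0}, {"rx": 0, "ry": 0, "rz": 0, "tx": 0, "ty": 0, "tz": -1.5, "jaw": 0}, {"rx": 0, "ry": 0, "rz": 0, "tx": 0, "ty": 0, "tz": -1, "jaw": 0}, {"rx": 0, "ry": 0, "rz": 0, "tx": 0, "ty": 0, "tz": 0, "jaw": 0}, {"rx": 0, "ry": 0, "rz": 0, "tx": 0, "ty": 0, "tz": 0, "jaw": 20}, {"rx": 0, "ry": 0, "rz": 0, "tx": 0, "ty": 0, "tz": 0, "jaw": 30}, {"rx": 0, "ry": 0, "rz": 0, "tx": 0, "ty": 0, "tz": 0, "jaw": 45}, {"rx": 0, "ry": 0, "rz": 0, "tx": 0, "ty": 0, "tz": 0, "jaw": 45}, {"rx": 0, "ry": 0, "rz": 0, "tx": 0, "ty": 0, "tz": 0, "jaw": 45}]}}

```text
t: 18.05
eef_pos: [576.0, -60.6, 141.3]
ee_rot: [0.0, 0.979, -0.204, -0.0]
ft_force: [0.1, -0.2, -0.7]
opening: 45.1
finger_force: 0.0
```

Emit:
{"api": "send_rows", "payload": {"targets": [{"rx": 0, "ry": 0, "rz": 0, "tx": 0, "ty": 0, "tz": 5, "jaw": 45}, {"rx": 0, "ry": 0, "rz": 0, "tx": 0, "ty": 0, "tz": 15, "jaw": 45}, {"rx": 0, "ry": 0, "rz": 0, "tx": 0, "ty": 0, "tz": 25, "jaw": 45}, {"rx": 0, "ry": 0, "rz": 0, "tx": 0, "ty": 0, "tz": 30, "jaw": 45}, {"rx": 0, "ry": 0, "rz": 0, "tx": 0, "ty": 0, "tz": 30, "jaw": 45}, {"rx": 0, "ry": 0, "rz": 0, "tx": -15, "ty": 7, "tz": 20, "jaw": 45}, {"rx": 0, "ry": 0, "rz": 0, "tx": -25, "ty": 11, "tz": 5, "jaw": 45}, {"rx": 0, "ry": 0, "rz": 0, "tx": -25, "ty": 11, "tz": 0, "jaw": 45}, {"rx": 0, "ry": 0, "rz": 0, "tx": -15, "ty": 7, "tz": 0, "jaw": 45}, {"rx": 0, "ry": 0, "rz": 0, "tx": 0, "ty": 0, "tz": 0, "jaw": 45}, {"rx": 0, "ry": 0, "rz": 0, "tx": 0, "ty": 0, "tz": 0, "jaw": 45}, {"rx": 0, "ry": 0, "rz": 0, "tx": 0, "ty": 0, "tz": 0, "jaw": 45}]}}

```text
t: 19.25
eef_pos: [496.6, -24.7, 271.3]
ee_rot: [0.0, 0.979, -0.204, 0.0]
ft_force: [-0.3, -0.4, -0.4]
opening: 45.1
finger_force: 0.0
```

```bash
python3 - <<'E'
from h import *
c=snap('side','s5'); w=snap('wrist','w5'); s=r.state(); print(s['t'],s['eef_pos'],s['ft_force'])
A=cv2.resize(c['pixels'][195:295,259:359,::-1],(400,400),interpolation=cv2.INTER_CUBIC)
B=cv2.resize(w['pixels'][30:230,180:380,::-1],(400,400),interpolation=cv2.INTER_CUBIC)
cv2.imwrite('pics/c5.png',cv2.convertScaleAbs(np.hstack([A,B]),alpha=1.5))
E
```

```text
19.35 [496.51704573 -24.76479454 270.95862629] [ 0.21139501 -0.75969756 -0.5503994 ]
```

View pics/c5.png

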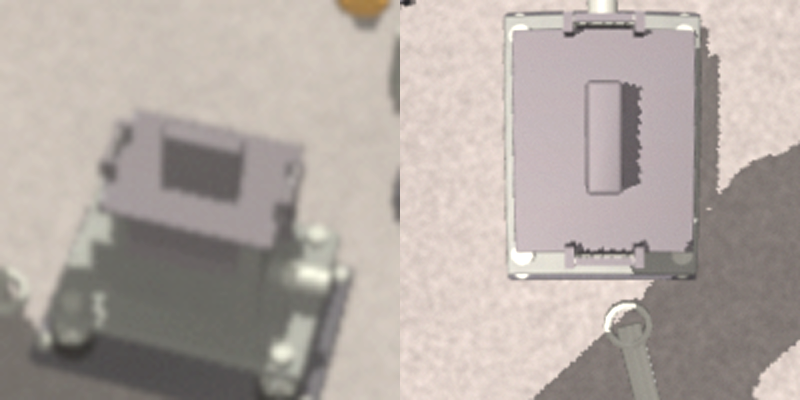

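The side crop shows the plate's near lower edge from (102,208) to (268,247), matching a cover underside at 130 mm. The wrist crop shows it square with both arms hanging alike, so it is flush and clipped.

```bash
python3 -c "
from rig import r
print(r.close_job())"
```

```text
the job is handed in; nothing more can be done
None
```

The longer grey cover is snapped onto the reducer rim and lies flush, both clip arms look closed, and the gripper has let go; the highest push I read was about 18 N, and the job was handed in at about 19 s.

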